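Hold the jar mill's guard open

ROBOT

A 7-joint arm with a two-finger parallel gripper is mounted at the origin on the work surface. World frame = base frame: x ahead of the robot, y to its left, z up, the work surface at z = 0. Lengths are in m, angles in degrees, forces in N, time in s.
With the tool pointing down it reaches from about 0.4 to 0.75 m from the base axis. Payload 19.5 kg.
Tool frame: the origin (TCP) lies between the finger pads; the fingertips stand 14 mm ahead of it and the grasp point (between the pads) lies 5 mm behind it (manip.tcp_to_tips is the distance from the TCP to the fingertips, in m); z points along the fingers, y is the direction in which the jaws open and shut (so a half turn about z gives the same grasp; the last joint's range is limited). The gripper opens to 85 mm and grips with 20 to 120 N. Pads are 22 mm wide; open, the fingers measure 114 mm over their backs; the gripper's body (76 mm by 85 mm) begins 54 mm behind the grasp point. The pads swing forward as they close: fully open they stand 13 mm farther back than shut.
Start: joints at [-75.728, 40.479, -1.581, 85.061, 1.261, 54.483, -4.326], TCP at [0.165, 0.551, 0.245] pointing down, gripper open.
Joint ranges: [-155.06, 155.06], [-18.47, 123.98], [-90, 86.84], [0, 140.48], [-83.41, 263.41], [0, 116], [-161.91, 161.91]. Speed limits (degrees/s): [108.29, 108.29, 147.25, 147.25, 172.46, 172.46, 172.46].

INTERFACE

Orientations are given as a 3x3 rotation matrix whose columns are the frame's x, y, z axes.
In Python, from station import telemetry, imaging, close_job, manip gives the robot as it stands.
- The arm moves only by the shell command python3 -m jog 'ROWS' [FORCE]. ROWS is JSON, one flat list of numbers, 5 for each row, row after row: the shift along the world's x, y, z in m, then the turn about the world's z in degrees, then the opening, from 0 (shut) to 1 (fully open). A call has exactly 8 rows; each row is the pose to reach, as a shift and turn from the pose commanded when the call began; what a row does not reach only later rows make up. A row lasts 1/8 s, in which the tool goes at most 62.5 mm and 10.7 degrees, less where a joint would pass 70% of its speed; a pose out of reach is approached as far as the arm can. A call with a gripper value outside its range is refused whole. The fingers move at their own pace and stop on an object; FORCE is the grip in N (left out, the last holds). Time passes only in rows, so rows that repeat a pose let the fingers close, or fill a call up. It gives the time, the measured TCP pose, the force and the opening at its end, in the units of the state.
- telemetry.get_state(): the state, without advancing time (a new reading comes with each control period).
- imaging.camera(name): name is "side" or "top"; returns (picture, depth): 480x640x3 uint8, red, green, blue; 480x640 float32, m along the optical axis (not along the pixel's ray), 0 where there is no reading.
- imaging.camera_info(name): a dict with "intrinsics" (3x3 intrinsics, pixels), "k1" (the pictures are not rectified: a ray, as slopes to the right and down, at radius r is drawn at 1 + k1 r^2 times it, then the intrinsics apply), "pose" (4x4, takes a point from camera to world coordinates). Camera axes: x right, y down, z forward; pixel columns grow to the right and rows downward; lengths in m; the calibration is good to about 2 mm. A picture is of the moment at which its call begins. camera_info takes no time and is no camera call.
- close_job(): hands the job in, once; it reports no verdict.
The state is a dict: "time_s": time; "joint_positions": joint angles; "joint_vel": joint speeds; "joint_efforts": joint torques, N m; "tcp_pos": TCP position; "tool_rot": TCP orientation; "wrist_force": force on the tool from outside, world axes, zero at the start; "torque": the same for the moment, N m; "opening": opening from 0.0 (shut) to 1.0 (fully open).
Only numpy, scipy, OpenCV 4.12 (cv2) and the standard library are available. Lean on these libraries where they do the work, as an engineer would, in place of code of your own. Each camera call takes 0.05 s, during which the arm holds its last target.

TASK

On the bench jar mill, slide the red bolt all the way to its end stop, away from the clear guard, so that the guard is unlocked. Then lift the guard, which has a black grip, to about 50 degrees from closed and keep holding it there, still, so that a colleague across the bench can take the jar out: finish while holding it, because it falls shut when let go. Leave the cup, tub and bowl around the mill where they stand.

Things in the scene. Friction and masses are not known exactly. Their poses are not given: they have to be found in the camera images.
- mill: The jar mill, fixed to the bench: grey base, white roller bay with a brown jar lying on rollers inside under the guard, blue drive housing beside it. 240 mm (its x) by 320 mm (its y), top deck 140 mm high. Origin under its middle on the bench; the bay spans y -150 to +50 mm and the housing y +50 to +170 mm. Its x points away from the robot side (hinge) to the guard's free edge, y from the bay to the housing, z up.
- guard (a joint): Opening angle of the guard in rad: 0 closed (level), 0.87 = 50 degrees, stop at 1.3. It is a 190 x 192 x 6 mm clear panel in a yellow frame, about 0.45 kg, with its hinge line along the mill's y on the side nearest the robot; the free far edge swings up and back towards the robot. Lifting it takes about 2 to 4 N at the grip; it falls shut from any angle. While closed its top face is 146 mm above the bench.
- guard_grip (a point): Point to grip on the guard's black upright fin: 14 mm thick along the mill's y, 30 mm long along the mill's x, standing 46 mm above the panel with nothing beside it for 70 mm. The point is in the middle of the fin, 26 mm above the panel's top face and 20 mm below the fin's top; it lies 165 mm from the hinge line along the panel and 32 mm above the panel's underside. It moves with the guard.
- guard_hinge (a point): Fixed point on the guard's hinge line, level with the fin along the mill's y, 140.5 mm above the bench; the hinge line runs along the mill's y. With the guard closed the grip point is 165 mm from it along the mill's x and 32 mm above it.
- bolt (a joint): Travel of the bolt in m along the mill's +y (away from the guard): it starts at 0 to 0.010, where its steel tongue lies over the guard's edge and blocks it; end stop at 0.045. It slides with about 2 N of friction and stays where it is left.
- bolt_grip (a point): Point to grip on the bolt's red upright tab: 14 mm thick along the mill's y, 26 mm long along the mill's x, top 22 mm above the point, steel tongue plate 23 mm below the point (its top 154 mm above the bench). It moves with the bolt.
- cup: Loose terracotta cup with a white foot, 76 mm across, 85 mm high, beside the mill; origin under its middle. Not to be moved.
- tub: Loose closed white tub with a brown disc on its lid, 112 mm across, 107 mm high; origin under its middle. Not to be moved.
- bowl: Loose white bowl, 112 mm across, 55 mm high; origin under its middle. Not to be moved.

How it is judged (in metres and radians):
On the way:
1. the bolt is slid to its end stop while the guard is still closed (value of joint bolt above 0.041 m and value of joint guard below 0.06 rad), for 0.2 s.
At the end, for the whole second after the job is handed in: The bolt is within 4 mm of its end stop; the guard stands still between 43 and 57 degrees open (0.75 to 1.0 rad), carried by the gripper's fingers and by nothing else; cup, tub and bowl are within 30 mm of where they stood (value of joint bolt above 0.041 m and value of joint guard between 0.75 and 1 rad and velocity of joint guard between -0.1 and 0.1 rad/s and contact force between guard and the fingers above 0.4 N and contact force between guard and cup below 0.2 N and contact force between guard and tub below 0.2 N and contact force between guard and bowl below 0.2 N and distance of each of cup, tub, bowl from where it was at the start of the episode below 0.03 m); the arm keeps its last pose, push and grip.
It fails at once if the cup is pushed away (30 mm) or tipped (distance of cup from where it was at the start of the episode above 0.03 m or angle between cup's own z axis and vertical above 0.4 rad).
It fails at once if the tub is pushed away (30 mm) or tipped (distance of tub from where it was at the start of the episode above 0.03 m or angle between tub's own z axis and vertical above 0.4 rad).
It fails at once if the bowl is pushed away (30 mm) or tipped (distance of bowl from where it was at the start of the episode above 0.03 m or angle between bowl's own z axis and vertical above 0.4 rad).
It also fails if it takes over 51 s, if anything falls off the work surface, if the arm or the gripper's body presses on something with over 40 N, if the wrist force passes 120 N, or if a joint passes its speed limit or range.

## Working session

There is one attempt and no reset: what is moved stays moved. The work goes in short steps, Python scripts to look and compute and a shell command to move; the robot and the scene stay as the last step left them, time stands still between calls to the robot, and variables do not carry over. Pictures are saved under pics/ and viewed, and the job is handed in when it is done.

```bash
ls; mkdir -p pics; python3 - <<'E'
from station import telemetry, imaging, manip
import cv2
s=telemetry.get_state(); print(s)
print(manip.tcp_to_tips)
for n in("side","top"):
    p,d=imaging.camera(n); cv2.imwrite(f"pics/{n}0.png",p[:,:,::-1]); 
    import numpy as np; np.savez(f"{n}0.npz",p=p,d=d); print(n,imaging.camera_info(n))
E
```

```text
pics
{'time_s': 0.0, 'joint_positions': array([-75.72593752,  40.51398441,  -1.58187558,  85.08249296,
         1.25924364,  54.48220136,  -4.32640376]), 'joint_vel': array([ 0.01843667, -0.0535829 , -0.07498643,  0.09197125, -0.03734584,
       -0.10138125, -0.07472823]), 'joint_efforts': array([-3.84929183e-05, -8.83234334e+01,  1.23461511e+00, -2.36156774e+01,
        1.68947928e-02,  6.59218742e-03, -6.60389469e-05]), 'tcp_pos': array([0.16481045, 0.55062862, 0.24483476]), 'tool_rot': array([[-9.57997964e-01,  2.86774856e-01, -2.87155026e-04],
       [ 2.86774999e-01,  9.57997408e-01, -1.03237005e-03],
       [-2.09640018e-05, -1.07135729e-03, -9.99999426e-01]]), 'wrist_force': array([ 0.21448517,  0.42802756, -1.25914865]), 'torque': array([ 0.01739885, -0.03605381,  0.04103653]), 'opening': 0.9994768824392356}
0.014
side {'intrinsics': array([[579.63354887,   0.        , 313.45632113],
       [  0.        , 579.63354887, 238.33792241],
       [  0.        ,   0.        ,   1.        ]]), 'k1': -0.11978166313698776, 'pose': array([[ 0.68141665, -0.56443418,  0.46592425,  0.04085348],
       [-0.73189057, -0.52311204,  0.43668065, -0.49082937],
       [-0.0027469 , -0.63856703, -0.7695613 ,  1.09785472],
       [ 0.        ,  0.        ,  0.        ,  1.        ]])}
top {'intrinsics': array([[591.01238288,   0.        , 319.52885655],
       [  0.        , 591.01238288, 245.39393989],
       [  0.        ,   0.        ,   1.        ]]), 'k1': -0.10848189636320682, 'pose': array([[ 0.0138564 , -0.99699589,  0.07620492,  0.50927694],
       [-0.99987061, -0.0144384 , -0.00709164,  0.0828153 ],
       [ 0.00817061, -0.0760968 , -0.99706696,  1.63749987],
       [ 0.        ,  0.        ,  0.        ,  1.        ]])}
```

View pics/side0.png

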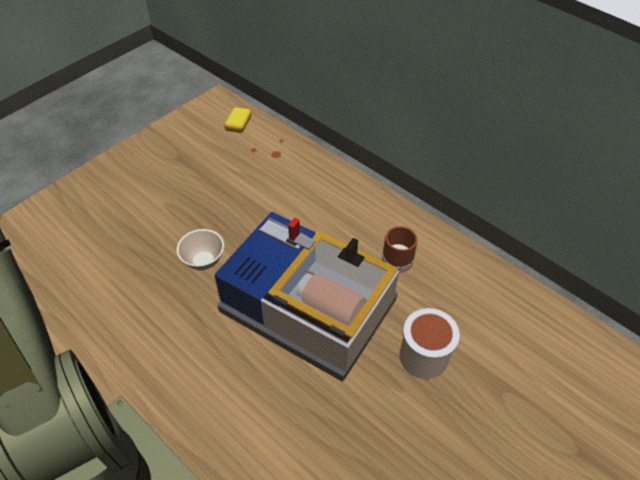

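View pics/top0.png

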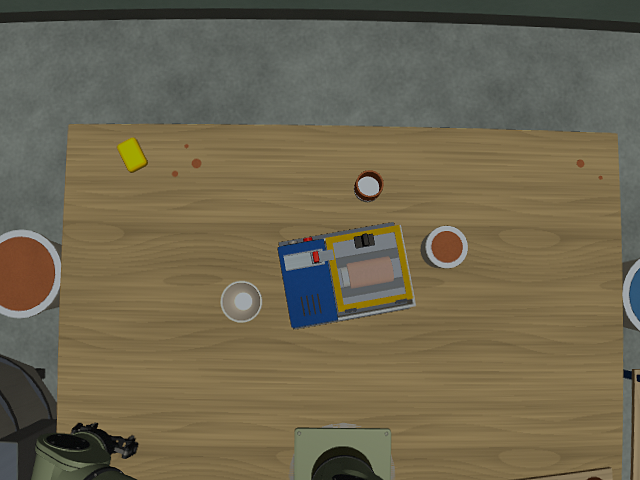

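The side view shows the red tab at about (294,229) and the black fin at (350,251). In the top view they are at (316,257) and (365,240), with the bowl to the left, the tub to the right and the cup behind the fin. Next I'll measure them.

```bash
cat > h.py <<'E'
import numpy as np, cv2
from station import imaging
def undist(n,uv):
    i=imaging.camera_info(n); K=i["intrinsics"]; 
    pts=np.asarray(uv,float).reshape(-1,1,2)
    u=cv2.undistortPoints(pts,K,np.array([i["k1"],0,0,0.])).reshape(-1,2)
    return u,i["pose"]
def rays(n,uv):
    u,T=undist(n,uv); d=np.c_[u,np.ones(len(u))]@T[:3,:3].T
    return T[:3,3],d
def plane(n,uv,z):
    o,d=rays(n,uv); return o+d*((z-o[2])/d[:,2])[:,None]
def depthpts(n,uv,D):
    o,d=rays(n,uv); uv=np.asarray(uv).astype(int)
    return o+d*D[uv[:,1],uv[:,0]][:,None]
def tri(a,b):
    o1,d1=rays("side",[a]);o2,d2=rays("top",[b]);d1=d1[0];d2=d2[0]
    s=np.linalg.lstsq(np.c_[d1,-d2],o2-o1,rcond=None)[0]
    p,q=o1+s[0]*d1,o2+s[1]*d2
    return (p+q)/2,np.linalg.norm(p-q)
E
python3 - <<'E'
from h import *
for n,roi in(("side",(215,190,200,190)),("top",(270,215,150,120))):
    f=np.load(n+"0.npz");p=f["p"];D=f["d"];x,y,w,h=roi
    hsv=cv2.cvtColor(p,cv2.COLOR_RGB2HSV);H,S,V=[hsv[:,:,k].astype(int) for k in range(3)]
    m0=np.zeros(H.shape,bool);m0[y:y+h,x:x+w]=1
    for nm,m in(("red",((H<6)|(H>174))&(S>190)&(V>90)),("black",(V<45)),("yellow",(H>18)&(H<28)&(S>200)&(V>120)),("blue",(H>105)&(H<125)&(S>150)&(V>60))):
        c,l,st,ce=cv2.connectedComponentsWithStats((m&m0).astype(np.uint8))
        for k in range(1,c):
            if st[k,4]<25: continue
            v,u=np.nonzero(l==k); P=depthpts(n,np.c_[u,v],D)
            print(n,nm,st[k],ce[k].round(1),"mean",P.mean(0).round(4),"zr",np.percentile(P[:,2],[2,50,98]).round(3))
            if nm in("yellow",):
                r=cv2.minAreaRect(P[:,:2].astype(np.float32)*1000);print("  rect",r)
    cv2.imwrite(f"pics/{n}0z.png",cv2.resize(p[y:y+h,x:x+w,::-1],None,fx=4 if n=="side" else 5,fy=4 if n=="side" else 5,interpolation=cv2.INTER_CUBIC)[:600,:800])
E
```

```text
side red [289 219  10   9  56] [293.5 222.9] mean [0.5883 0.0784 0.1977] zr [0.193 0.198 0.201]
side black [339 239  25  27 320] [351.3 253.5] mean [ 0.6253 -0.0484  0.1705] zr [0.146 0.158 0.194]
side black [216 277  47  46 868] [239.5 300.3] mean [0.4207 0.0757 0.097 ] zr [0.052 0.094 0.134]
side black [268 295  81  47 343] [308.3 318.5] mean [ 0.4948 -0.0496  0.0772] zr [0.057 0.068 0.144]
side black [220 308 123  72 330] [284.  345.7] mean [ 0.4316 -0.0359  0.0318] zr [0.017 0.025 0.035]
side blue [ 216  213   86   87 2980] [258.3 262.2] mean [0.4959 0.0926 0.1415] zr [0.135 0.139 0.143]
side blue [300 226  14  11  73] [306.3 231.5] mean [0.6253 0.0781 0.1386] zr [0.135 0.138 0.142]
top red [313 251   6  11  50] [315.5 256.3] mean [0.5924 0.0821 0.2002] zr [0.194 0.2   0.206]
top black [360 234  11  13  64] [364.3 240.3] mean [ 0.633  -0.0366  0.2026] zr [0.147 0.19  0.199]
top yellow [ 326  225   87   87 1434] [369.1 269.2] mean [ 0.5648 -0.0532  0.1555] zr [0.142 0.148 0.155]
  rect ((563.9419555664062, -29.13861083984375), (189.39227294921875, 240.89576721191406), 11.21487808227539)
top blue [ 278  239   60   89 2983] [307.6 287.4] mean [0.5167 0.1006 0.1512] zr [0.135 0.142 0.149]
```

View pics/top0z.png

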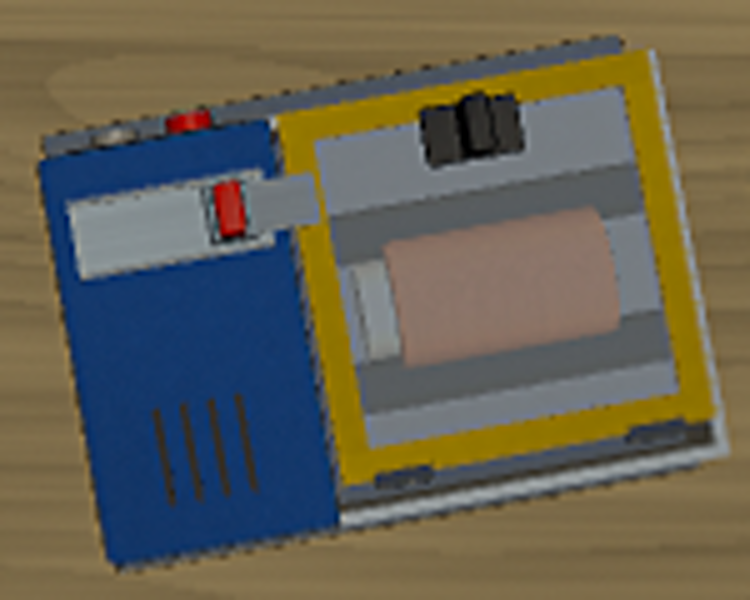

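View pics/side0z.png

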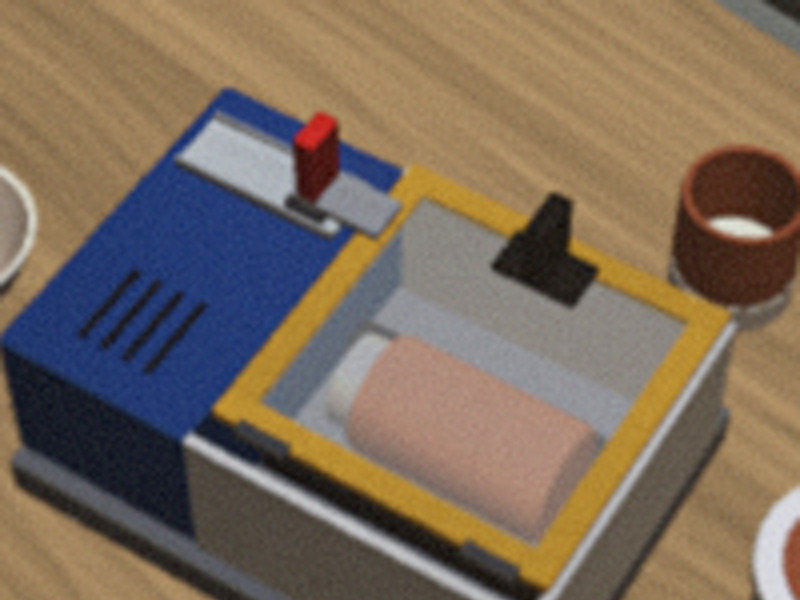

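```bash
python3 - <<'E'
from h import *
f=np.load("top0.npz");p=f["p"]
hsv=cv2.cvtColor(p,cv2.COLOR_RGB2HSV);H,S,V=[hsv[:,:,k].astype(int) for k in range(3)]
m=(H>18)&(H<28)&(S>200)&(V>120); m[:215]=0;m[340:]=0;m[:,:270]=0;m[:,420:]=0
v,u=np.nonzero(m);P=plane("top",np.c_[u,v],0.146)[:,:2]
r=cv2.minAreaRect((P*1000).astype(np.float32));print(r,cv2.boxPoints(r).round(1))
ims=[]
for n,(x,y,w,h) in(("side",(282,212,90,60)),("top",(305,228,75,45))):
    q=np.load(n+"0.npz")["p"][y:y+h,x:x+w,::-1]
    q=(255*(q/255.)**.45).astype(np.uint8)
    q=cv2.resize(q,None,fx=8.0 if n=="side" else 10,fy=8.0 if n=="side" else 10,interpolation=cv2.INTER_NEAREST)
    cv2.imwrite(f"pics/{n}0g.png",q)
E
```

```text
((568.3172607421875, -52.67997741699219), (189.1639404296875, 190.18080139160156), 11.03381633758545) [[ 457.3   22.6]
 [ 493.7 -164.1]
 [ 679.4 -127.9]
 [ 643.    58.8]]
```

View pics/top0g.png

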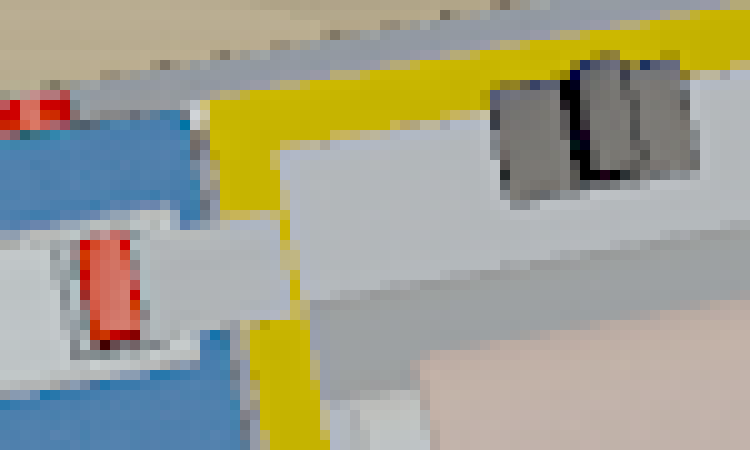

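View pics/side0g.png

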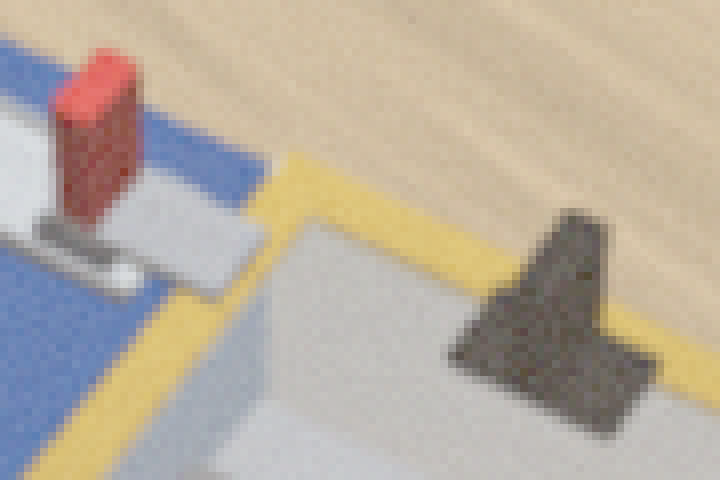

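```bash
python3 - <<'E'
from h import *
f=imaging.camera_info
print("red",tri((293.6,222.4),(315.5,256.0)),"fin",tri((352.5,241.9),(365.1,239.3)))
print("redplane",plane("side",[(293.6,222.4)],.199),plane("top",[(315.5,256)],.199))
print("finplane",plane("side",[(352.5,241.9)],.192),plane("top",[(365.1,239.3)],.192))
a=np.radians(11.03);X=np.array([np.cos(a),np.sin(a)]);Y=np.array([-X[1],X[0]])
c=np.array([.5683,-.0527])
for p in ([.5905,.081],[.6305,-.035]): print((np.array(p)-c)@X,(np.array(p)-c)@Y)
# tool angle
from station import telemetry
R=telemetry.get_state()["tool_rot"];print(np.degrees(np.arctan2(R[1,1],R[0,1])))
# bowl,cup,tub depth top
for n,uv,z in(("bowl",(241,301),.055),("cup",(369,185),.085),("tub",(446.5,247),.107)):print(n,plane("top",[uv],z))
E
```

```text
red (array([0.59313308, 0.08240617, 0.19207961]), np.float64(0.0011125360351072482)) fin (array([ 0.6369357 , -0.03979064,  0.19009497]), np.float64(0.001025997007456696))
redplane [[0.5884824 0.0783728 0.199    ]] [[0.59315042 0.08204528 0.199     ]]
finplane [[ 0.63608846 -0.04106204  0.192     ]] [[ 0.63639895 -0.03926814  0.192     ]]
0.04736978068820358 0.12698280937808665
0.06443740438297353 0.0054727430402983284
73.33986342267531
bowl [[0.47824024 0.27924082 0.055     ]]
cup [[ 0.7910745  -0.05768626  0.085     ]]
tub [[ 0.62684797 -0.2600748   0.107     ]]
```

Cross-checks:
- **Yaw:** the mill is turned 11.0°, and the frame measures 189 x 190 mm, which fits the given size.
- **Red tab:** about (0.592, 0.081), with its top at 0.192–0.199 m.
- **Fin:** (0.636, -0.040), with its top at 0.190 m (0.192 expected).

Next I'll move above the tab and turn 27.7° so the jaws lie along the mill's y.

```bash
python3 -m jog '[0.05,-0.055,0.02,9,1, 0.1,-0.11,0.02,18,1, 0.15,-0.165,0.02,27.7,1, 0.2,-0.22,0.02,27.7,1, 0.24,-0.265,0.02,27.7,1, 0.28,-0.31,0.02,27.7,1, 0.32,-0.355,0.02,27.7,1, 0.36,-0.4,0.02,27.7,1]' 40
```

```text
time_s: 1.1
tcp_pos: [0.4991, 0.1792, 0.2652]
tool_rot: [[-0.982, -0.191, -0.0], [-0.191, 0.982, -0.0], [0.0, 0.0, -1.0]]
wrist_force: [0.9, 1.6, -0.1]
opening: 1.005
```

```bash
python3 -m jog '[0.03,-0.03,0,0,1, 0.06,-0.06,0,0,1, 0.067,-0.07,0,0,1, 0.067,-0.07,-0.02,0,1, 0.067,-0.07,-0.03,0,1, 0.067,-0.07,-0.035,0,1, 0.067,-0.07,-0.035,0,1, 0.067,-0.07,-0.035,0,1]' 40
python3 - <<'E'
from h import *
ims=[]
for n,(x,y,w,h) in(("side",(250,150,130,100)),("top",(270,200,130,100))):
    p,d=imaging.camera(n);np.savez(n+"1.npz",p=p,d=d)
    ims.append(cv2.resize(p[y:y+h,x:x+w,::-1],None,fx=3.05,fy=3.05,interpolation=cv2.INTER_CUBIC))
cv2.imwrite("pics/b1.png",np.hstack(ims))
E
```

```text
time_s: 2.1
tcp_pos: [0.5651, 0.1112, 0.2307]
tool_rot: [[-0.981, -0.192, 0.001], [-0.192, 0.981, 0.0], [-0.001, -0.0, -1.0]]
wrist_force: [0.3, 0.0, -0.1]
opening: 0.997
```

View pics/b1.png

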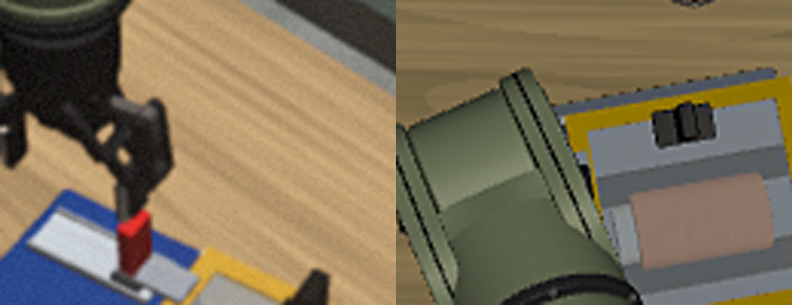

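The side view shows the arm stopped short, with the right finger just above the tab at about (130,195). Each call's base is the pose the arm actually reached, so I'll work out further shifts from measured poses. The arm hides the tab in the top view.

```bash
python3 -m jog '[0.013,-0.015,0,0,1, 0.0265,-0.03,0,0,1, 0.0265,-0.03,0,0,1, 0.0265,-0.03,0,0,1, 0.0265,-0.03,0,0,1, 0.0265,-0.03,0,0,1, 0.0265,-0.03,0,0,1, 0.0265,-0.03,0,0,1]' 40
python3 - <<'E'
from h import *
n="side"
p,d=imaging.camera(n);np.savez(n+"2.npz",p=p,d=d)
cv2.imwrite("pics/s2.png",cv2.resize(p[150:270,230:390,::-1],None,fx=5,fy=5,interpolation=cv2.INTER_CUBIC))
E
```

```text
time_s: 3.2
tcp_pos: [0.5915, 0.0811, 0.2303]
tool_rot: [[-0.981, -0.192, 0.0], [-0.192, 0.981, -0.0], [-0.0, -0.0, -1.0]]
wrist_force: [0.3, 0.1, 0.1]
opening: 0.998
```

View pics/s2.png

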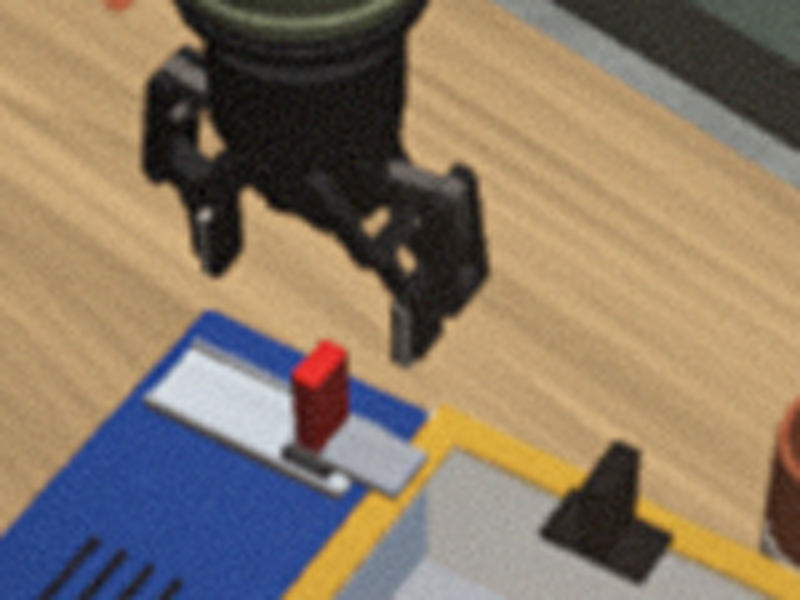

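The tab (322,365) sits centred between the fingertips at (217,270) and (405,360). I'll descend to TCP z 0.176, then close.

```bash
python3 -m jog '[0,0,-0.02,0,1, 0,0,-0.04,0,1, 0,0,-0.054,0,1, 0,0,-0.054,0,1, 0,0,-0.054,0,0, 0,0,-0.054,0,0, 0,0,-0.054,0,0, 0,0,-0.054,0,0]' 40
python3 - <<'E'
from h import *
n="side"
p,d=imaging.camera(n)
cv2.imwrite("pics/s3.png",cv2.resize(p[150:270,230:390,::-1],None,fx=5,fy=5,interpolation=cv2.INTER_CUBIC))
E
```

```text
time_s: 4.25
tcp_pos: [0.5916, 0.081, 0.1765]
tool_rot: [[-0.982, -0.191, 0.0], [-0.191, 0.982, -0.0], [-0.0, -0.0, -1.0]]
wrist_force: [-1.8, -0.4, 11.4]
opening: 0.158
```

View pics/s3.png

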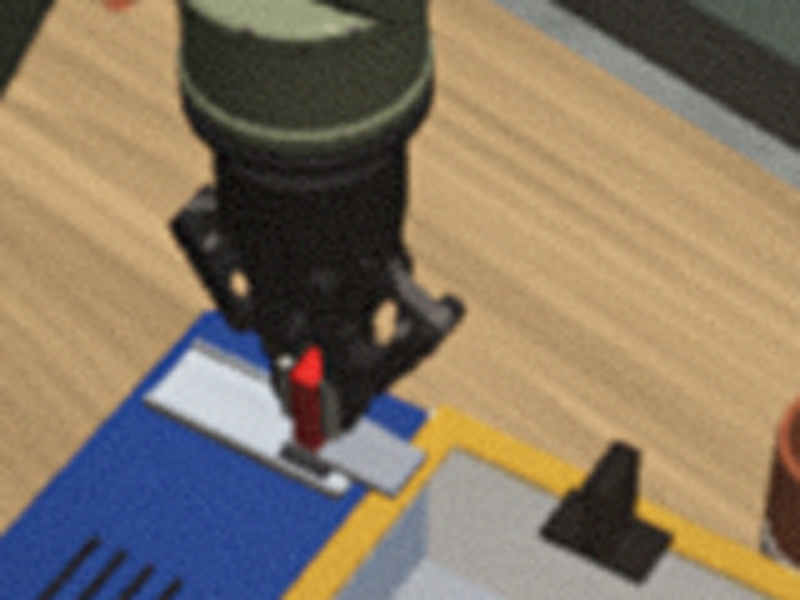

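The tab is gripped: the opening of 0.158 is about 13.4 mm. I'll slide along the mill's +y = (-0.191, 0.982), 36 mm to start with.

```bash
python3 -m jog '[-0.001,0.005,0,0,0, -0.002,0.010,0,0,0, -0.003,0.015,0,0,0, -0.004,0.020,0,0,0, -0.005,0.025,0,0,0, -0.006,0.030,0,0,0, -0.007,0.035,0,0,0, -0.007,0.035,0,0,0]'
```

```text
time_s: 5.3
tcp_pos: [0.5846, 0.1169, 0.1765]
tool_rot: [[-0.981, -0.192, 0.001], [-0.192, 0.981, 0.001], [-0.001, 0.001, -1.0]]
wrist_force: [1.1, 1.7, 5.4]
opening: 0.156
```

Low force, so it isn't at the stop yet. I'll creep on.

```bash
python3 -m jog '[0,0.002,0,0,0, -0.001,0.003,0,0,0, -0.001,0.005,0,0,0, -0.001,0.006,0,0,0, -0.001,0.007,0,0,0, -0.002,0.008,0,0,0, -0.002,0.009,0,0,0, -0.002,0.009,0,0,0]'
```

```text
time_s: 6.3
tcp_pos: [0.5838, 0.1211, 0.1765]
tool_rot: [[-0.982, -0.189, 0.002], [-0.189, 0.982, -0.006], [-0.001, -0.006, -1.0]]
wrist_force: [9.0, -21.2, 6.8]
opening: 0.157
```

It stalled after about 41 mm at roughly 22 N, which is the end stop and is consistent with a starting travel of about 4 mm. Next: release, rise and look.

```bash
python3 -m jog '[0,0,0,0,0, 0,0,0,0,1, 0,0,0,0,1, 0,0,0,0,1, 0,0,0.01,0,1, 0,0,0.03,0,1, 0,0,0.06,0,1, 0,0,0.06,0,1]'
python3 - <<'E'
from h import *
n="side"
p,d=imaging.camera(n)
cv2.imwrite("pics/s4.png",cv2.resize(p[150:270,230:390,::-1],None,fx=5,fy=5,interpolation=cv2.INTER_CUBIC))
E
```

```text
time_s: 7.3
tcp_pos: [0.5832, 0.1253, 0.2387]
tool_rot: [[-0.981, -0.191, 0.003], [-0.191, 0.982, 0.001], [-0.004, 0.0, -1.0]]
wrist_force: [-0.2, 0.4, -1.4]
opening: 1.0
```

View pics/s4.png

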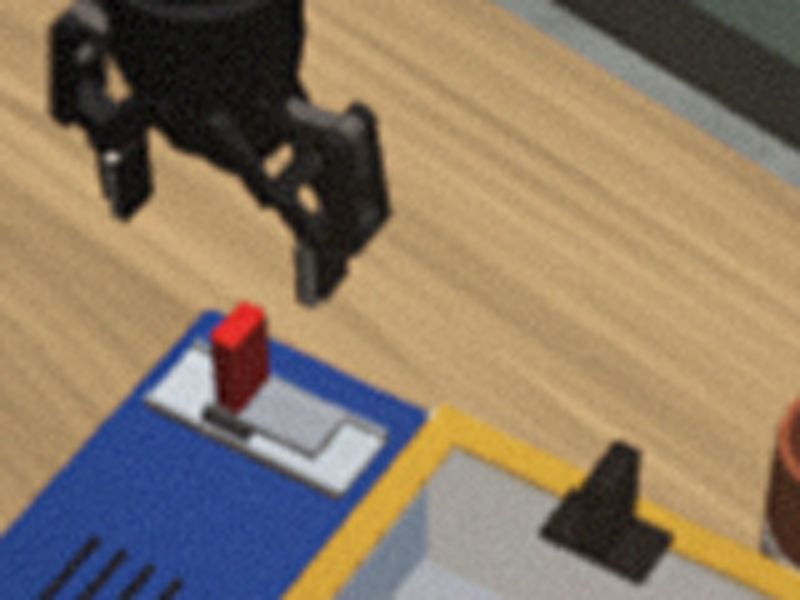

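The tongue is now clear of the guard's edge, and the tab top has moved from (322,365) to (240,325) in this crop. Now over the fin.

```bash
python3 -m jog '[0.013,-0.04,0,0,1, 0.026,-0.08,0,0,1, 0.04,-0.12,0,0,1, 0.053,-0.16,0,0,1, 0.053,-0.1653,0,0,1, 0.053,-0.1653,0,0,1, 0.053,-0.1653,0,0,1, 0.053,-0.1653,0,0,1]'
python3 - <<'E'
from h import *
n="side"
a=plane(n,[(230+322/5,150+365/5),(230+240/5,150+325/5)],.199);print("tab moved",a[1]-a[0],np.linalg.norm(a[1]-a[0]))
p,d=imaging.camera(n)
cv2.imwrite("pics/s5.png",cv2.resize(p[170:290,270:430,::-1],None,fx=5,fy=5,interpolation=cv2.INTER_CUBIC))
E
```

```text
time_s: 8.35
tcp_pos: [0.6355, -0.0394, 0.2363]
tool_rot: [[-0.981, -0.193, 0.0], [-0.193, 0.981, 0.0], [-0.0, 0.0, -1.0]]
wrist_force: [-0.2, 0.6, 0.1]
opening: 0.999
tab moved [-7.34385461e-03  4.05842599e-02 -1.11022302e-16] 0.04124335520704478
```

View pics/s5.png

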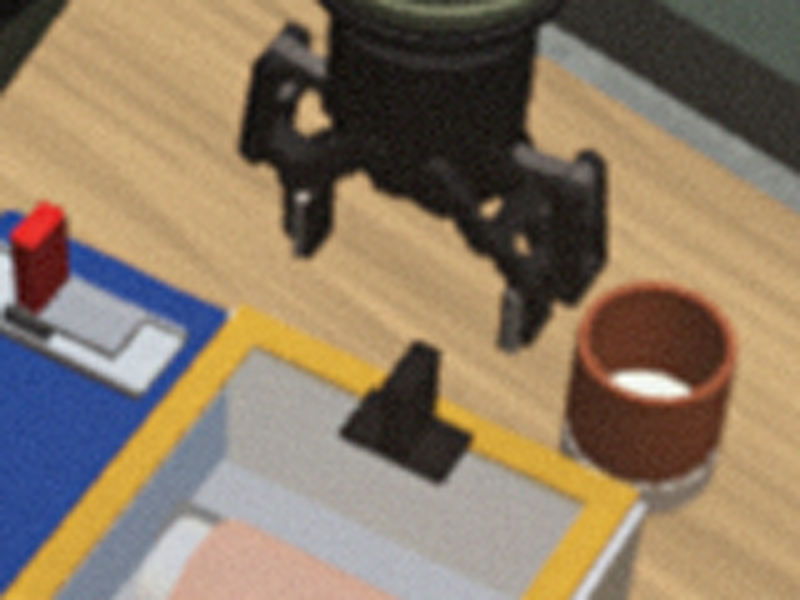

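Between camera estimates (41.2 mm) and the TCP (40.9 mm), the bolt travel agrees. The fin top (412,365) is centred between the fingertips at (308,250) and (512,345). I'll descend to TCP z 0.172 and grip.

```bash
python3 -m jog '[0,0,-0.02,0,1, 0,0,-0.04,0,1, 0,0,-0.064,0,1, 0,0,-0.064,0,1, 0,0,-0.064,0,0, 0,0,-0.064,0,0, 0,0,-0.064,0,0, 0,0,-0.064,0,0]' 40
python3 - <<'E'
from h import *
n="side"
p,d=imaging.camera(n)
cv2.imwrite("pics/s6.png",cv2.resize(p[170:290,270:430,::-1],None,fx=5,fy=5,interpolation=cv2.INTER_CUBIC))
h=np.array([.4743,-.0716,.1405]);X=np.array([.9815,.1913,0]);Z=np.array([0,0,1.])
from station import telemetry
t=telemetry.get_state()["tcp_pos"]+[0,0,.005]
a,b=.165,t[2]-.1405
for g in range(0,54,3):
    q=np.radians(g);x=a*np.cos(q)-b*np.sin(q)-a;z=a*np.sin(q)+b*np.cos(q)-b
    print(g,(x*X+z*Z).round(4))
E
```

```text
time_s: 9.4
tcp_pos: [0.6358, -0.0413, 0.1727]
tool_rot: [[-0.982, -0.191, 0.001], [-0.191, 0.982, -0.002], [-0.001, -0.002, -1.0]]
wrist_force: [5.9, -21.8, 8.6]
opening: 0.157
0 [0. 0. 0.]
3 [-0.0021 -0.0004  0.0086]
6 [-0.0047 -0.0009  0.017 ]
9 [-0.0077 -0.0015  0.0254]
12 [-0.0111 -0.0022  0.0335]
15 [-0.015  -0.0029  0.0414]
18 [-0.0192 -0.0037  0.0492]
21 [-0.0239 -0.0046  0.0567]
24 [-0.0289 -0.0056  0.0639]
27 [-0.0342 -0.0067  0.0709]
30 [-0.04   -0.0078  0.0775]
33 [-0.046  -0.009   0.0839]
36 [-0.0524 -0.0102  0.0899]
39 [-0.0591 -0.0115  0.0955]
42 [-0.066  -0.0129  0.1008]
45 [-0.0733 -0.0143  0.1058]
48 [-0.0807 -0.0157  0.1103]
51 [-0.0884 -0.0172  0.1144]
```

View pics/s6.png

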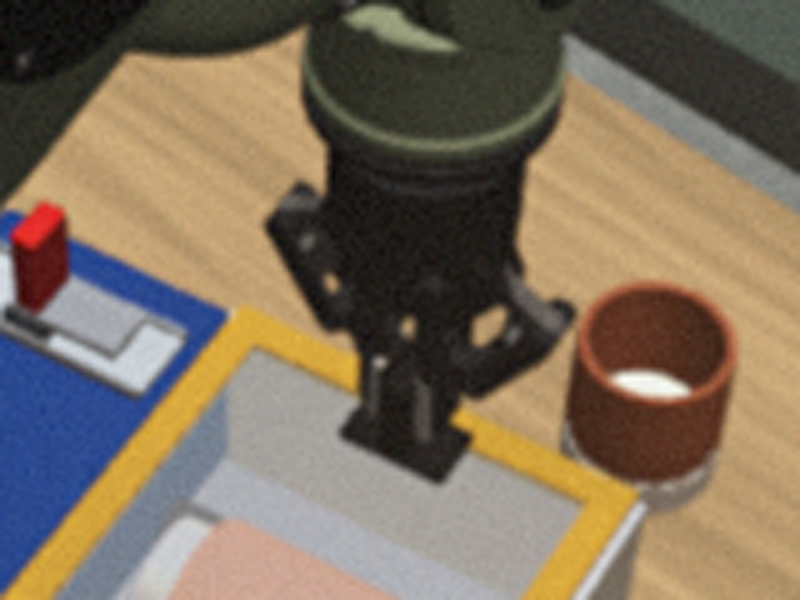

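The fin is gripped, but a side force of -22 N says it stands about 2 mm farther along -y. I'll add that shift while following the arc to 24°.

```bash
python3 -m jog '[0,-0.002,0,0,0, -0.002,-0.0024,0.0086,0,0, -0.0047,-0.0029,0.017,0,0, -0.0077,-0.0035,0.0254,0,0, -0.0111,-0.0042,0.0335,0,0, -0.015,-0.0049,0.0414,0,0, -0.0192,-0.0057,0.0492,0,0, -0.0192,-0.0057,0.0492,0,0]'
python3 - <<'E'
from h import *
n="side"
p,d=imaging.camera(n)
cv2.imwrite("pics/s7.png",cv2.resize(p[150:330,240:480,::-1],None,fx=3.3,fy=3.3,interpolation=cv2.INTER_CUBIC))
E
```

```text
time_s: 10.45
tcp_pos: [0.6156, -0.0456, 0.222]
tool_rot: [[-0.981, -0.192, -0.001], [-0.192, 0.981, 0.0], [0.001, 0.001, -1.0]]
wrist_force: [-0.6, 5.5, -3.9]
opening: 0.159
```

View pics/s7.png

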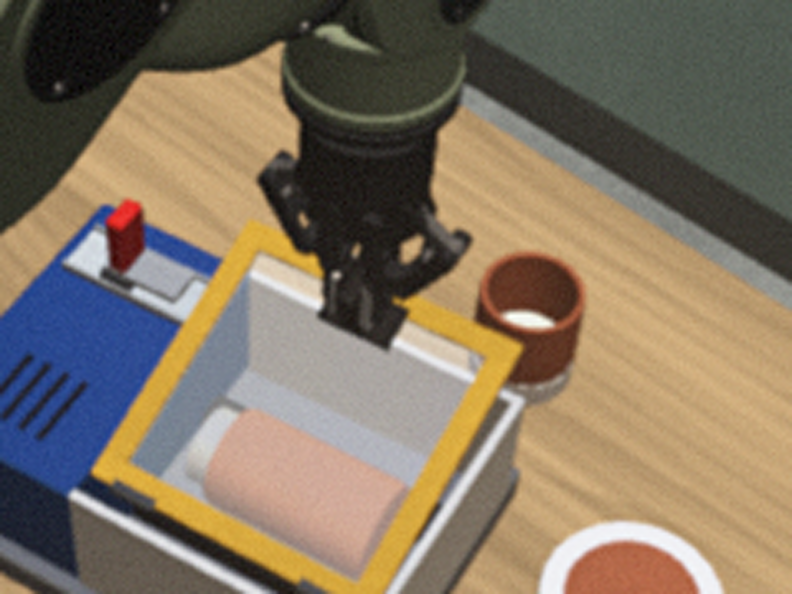

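The guard is at about 18° and the forces are small. I'll carry on along the arc to 39°.

```bash
python3 -m jog '[-0.0047,-0.0009,0.0075,0,0, -0.0097,-0.0019,0.0147,0,0, -0.015,-0.003,0.0217,0,0, -0.0208,-0.0041,0.0283,0,0, -0.0268,-0.0053,0.0347,0,0, -0.0332,-0.0065,0.0407,0,0, -0.0399,-0.0078,0.0463,0,0, -0.0399,-0.0078,0.0463,0,0]'
```

```text
time_s: 11.5
tcp_pos: [0.5755, -0.0533, 0.2683]
tool_rot: [[-0.981, -0.192, -0.001], [-0.192, 0.981, 0.001], [0.001, 0.001, -1.0]]
wrist_force: [-0.8, 6.9, -5.3]
opening: 0.158
```

```bash
python3 -m jog '[-0.0035,-0.0007,0.0027,0,0, -0.0069,-0.0014,0.0053,0,0, -0.0105,-0.0021,0.0078,0,0, -0.0142,-0.0028,0.0103,0,0, -0.0216,-0.0042,0.0148,0,0, -0.0267,-0.0052,0.0176,0,0, -0.0267,-0.0052,0.0176,0,0, -0.0267,-0.0052,0.0176,0,0]'
python3 - <<'E'
from h import *
for n in("side","top"):
    p,d=imaging.camera(n);np.savez(n+"9.npz",p=p,d=d)
    cv2.imwrite(f"pics/{n}9.png",cv2.resize(p[150:330,220:460,::-1],None,fx=3.3,fy=3.3,interpolation=cv2.INTER_CUBIC))
E
```

```text
time_s: 12.5
tcp_pos: [0.5491, -0.0584, 0.2856]
tool_rot: [[-0.981, -0.192, -0.001], [-0.192, 0.981, 0.001], [0.001, 0.001, -1.0]]
wrist_force: [-1.6, 7.0, -4.1]
opening: 0.155
```

View pics/side9.png

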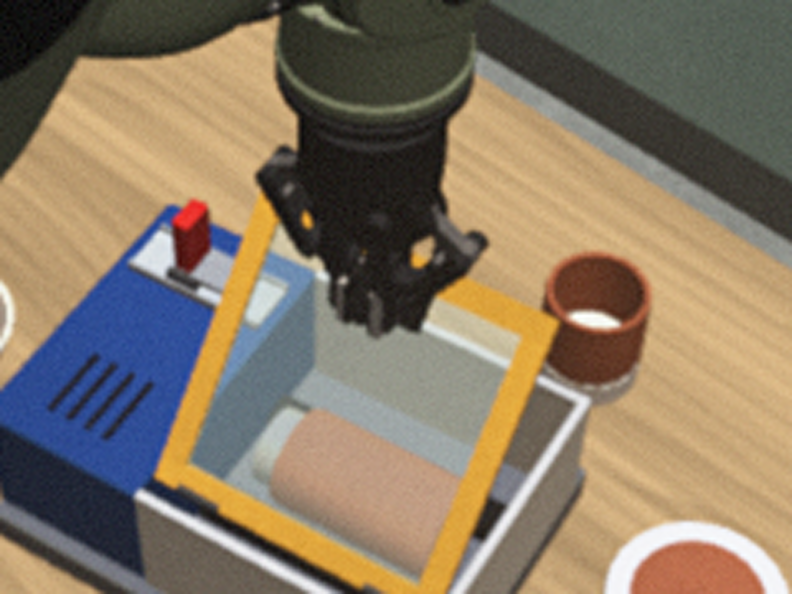

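View pics/top9.png

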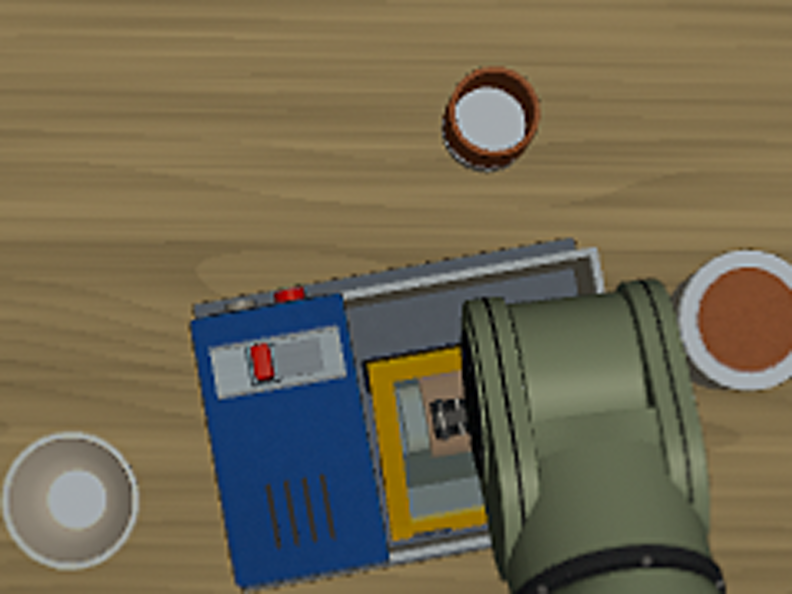

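The guard is held open: in the side view the yellow frame is tilted, with the cup, tub and red tab beside it undisturbed. In the top view the bolt sits at the end of its slot, at about (262,362). I'll measure the angle from depth and by triangulation.

```bash
python3 - <<'E'
from h import *
X=np.array([.9815,.1913,0])
for n in("side","top"):
    f=np.load(n+"9.npz");p=f["p"];D=f["d"]
    hsv=cv2.cvtColor(p,cv2.COLOR_RGB2HSV);H,S,V=[hsv[:,:,k].astype(int) for k in range(3)]
    m=(H>15)&(H<30)&(S>180)&(V>90); m[:190]=0;m[340:]=0;m[:,:260]=0;m[:,425:]=0
    m=cv2.erode(m.astype(np.uint8),np.ones((3,3)))&(D>0)
    v,u=np.nonzero(m);P=depthpts(n,np.c_[u,v],D);x=P@X
    r=cv2.fitLine(np.c_[x,P[:,2]].astype(np.float32),cv2.DIST_HUBER,0,.01,.01).ravel()
    print(n,len(u),"angle",np.degrees(np.arctan2(r[1],r[0])),"z",P[:,2].min(),P[:,2].max())
# from tcp
from station import telemetry
t=telemetry.get_state();q=t["tcp_pos"]+[0,0,.005]-np.array([.4743,-.0716,.1405]);print("tcp angle",np.degrees(np.arctan2(q[2],q@X)-np.arctan2(.0372,.165)),t["joint_vel"].round(2))
for n,uv,z in(("bowl",(220+71/3.3,150+501/3.3),.055),("cup",(220+492/3.3,150+116/3.3),.085),("tub",(220+748/3.3,150+320/3.3),.107)):print(n,plane("top",[uv],z))
E
```

```text
side 931 angle 48.659985 z 0.1427598774580472 0.28665640274251714
top 350 angle 48.518547 z 0.14710902833859762 0.2952917053534969
tcp angle 50.444316943385246 [ 0.07  0.07  0.05  0.01 -0.12 -0.09 -0.1 ]
bowl [[0.47608313 0.27781501 0.055     ]]
cup [[ 0.79067002 -0.05793109  0.085     ]]
tub [[ 0.62693374 -0.26051598  0.107     ]]
```

All three angle estimates fall between 48.5° and 50.4°, and the loose items haven't moved. I'll hold one second to check for drift, then hand in.

```bash
python3 -m jog '[0,0,0,0,0, 0,0,0,0,0, 0,0,0,0,0, 0,0,0,0,0, 0,0,0,0,0, 0,0,0,0,0, 0,0,0,0,0, 0,0,0,0,0]' && python3 - <<'E'
from h import *
X=np.array([.9815,.1913,0]);n="side"
p,D=imaging.camera(n)
hsv=cv2.cvtColor(p,cv2.COLOR_RGB2HSV);H,S,V=[hsv[:,:,k].astype(int) for k in range(3)]
m=(H>15)&(H<30)&(S>180)&(V>90); m[:190]=0;m[340:]=0;m[:,:260]=0;m[:,425:]=0
m=cv2.erode(m.astype(np.uint8),np.ones((3,3)))&(D>0)
v,u=np.nonzero(m);P=depthpts(n,np.c_[u,v],D);x=P@X
r=cv2.fitLine(np.c_[x,P[:,2]].astype(np.float32),cv2.DIST_HUBER,0,.01,.01).ravel()
a=np.degrees(np.arctan2(r[1],r[0]));print(a)
from station import close_job
if 46<a<54: print(close_job())
E
```

```text
time_s: 13.6
tcp_pos: [0.5492, -0.0584, 0.2856]
tool_rot: [[-0.981, -0.192, -0.001], [-0.192, 0.981, 0.001], [0.001, 0.001, -1.0]]
wrist_force: [0.2, 6.1, -4.9]
opening: 0.154
48.604248
the job is handed in; nothing more can be done
None
```

The red bolt is at its end stop and the guard is being held open at about 49°. I handed the job in at about 13.6 s of the 51 s allowed; no verdict is reported.

- **Bolt:** I gripped the red tab and slid it about 41 mm until it stalled at the stop, at roughly 22 N. The camera measured 41.2 mm and the arm 40.9 mm, and the tongue is clear of the guard.
- **Guard:** I gripped the black fin at 40 N and followed the hinge arc. The camera angles were 48.5–48.7° and the arm position gave 50.4°. That 2° gap is well inside the 43–57° limits.
- **Holding still:** after one second of holding, the angle had changed by less than 0.1°. The wrist force was about 5 N downwards, as expected from carrying the guard, plus about 6 N left over sideways.
- **Cup, tub and bowl:** all were within about 3 mm of where they started, which is about as fine as the camera can measure.

Two measurements disagreed. The side view put the tab about 6 mm away from where the top view did. The fin also stood about 2 mm off my estimate, which gave a 22 N side force when I gripped it; I corrected for that at the start of the lift.

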